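Turn the trolley wheel until its valve is at the pointer

TASK

The trolley wheel on the blue stand has its valve (yellow cap) near the bottom. Push one spoke after another with the fingertips to turn the wheel, either way round, until the valve is straight up at the top, in line with the red pointer of the stand, and leave it standing there. Keep off the tyre and the valve, pick nothing up, and leave the tin, the pliers and the wax block where they are.

Things in the scene. Friction and masses are not known exactly. Their poses are not given: they have to be found in the camera images.
- stand: Blue steel stand, fixed to the bench, 235 x 326 mm, 0.22 m high; origin on the bench below the wheel's centre; x away from the robot at yaw 0 (yaw within 0.3), y left, z up. Its wheel leans back, face up and toward the robot: axle along (-0.574, 0, 0.819), up the slope = (0.819, 0, 0.574) in this frame. Red pointer at the top, beyond the tyre. Nothing lies less than 50 mm behind the spokes.
- hub (a point): Centre of the wheel, 6 mm out from its mid-plane, 127 mm above the bench. A fixed bar 16 mm wide crosses the face here along the stand's y (3 to 9 o'clock), 21 to 28 mm out from the mid-plane, on uprights at y = +-152 mm; its nut stands to 40 mm out. A finger can sweep only in the upper or the lower half and must be drawn out to change over.
- wheel (a joint): Turn of the wheel, rad: 0 (or 2 pi) = valve at the top, positive anticlockwise seen from the robot, no end stops; starts within 0.6 of pi. Stiff: 0.3 N m (5 N at 60 mm), stops when not pushed. Hub 44 mm diameter, rim inside radius 88.5 mm; five radial spokes 10 mm wide, from 1 mm behind to 13 mm in front of the mid-plane, at 36, 108, 180, 252, 324 degrees from the valve.
- valve_cap (a point): Middle of the yellow valve cap (11 mm diameter, 14 mm long), 70 mm from the wheel's axis in its mid-plane; turns with the wheel. The valve stands inward from the rim, midway between two spokes.
- top_mark (a point): Point on the stand where the middle of the valve cap lies when the valve is exactly at the top, on the line from the hub to the red pointer.
- tyre: Black tyre round the wheel, from 93 to 127 mm radius, 34 mm thick (17 mm to each side of the mid-plane); origin at the wheel's centre in the mid-plane. Not to be pushed.
- valve: The valve: brass stem with yellow cap, reaching inward from the rim to 62 mm from the axis; its origin is the wheel's centre, its x axis points along the valve. Not to be touched.
- tack_tin: Round green tin, 80 mm diameter, 27 mm high, loose, left of the stand; origin under its middle. To be left alone.
- pliers: Pliers with red handles, 171 x 58 x 17 mm, loose, right of the stand; origin under the middle. To be left alone.
- wax_block: Yellow-orange wax block, 34 x 55 x 21 mm, loose, in front of the stand; origin under the middle. To be left alone.

How it is judged:
By the outcome, as a careful person would: the job done as asked, in the order asked, and still so for the second after the job is handed in, with the robot touching nothing.
It also fails if it takes over 46 s, if anything falls off the work surface, if the arm or the gripper's body presses on something with over 40 N, if the wrist force passes 120 N, or if a joint passes its speed limit or range.

ROBOT

A 6-joint arm with a two-finger parallel gripper is mounted at the origin on a cart in front of the work surface, level with it; the furniture and walls round the work are solid. World frame = base frame: x ahead of the robot, y to its left, z up, the work surface at z = 0. Lengths are in m, angles in rad, forces in N, time in s.
With the tool pointing down it reaches from about 0.35 to 0.775 m from the base axis. Payload 7.3 kg.
Tool frame: the origin (TCP) lies at the very end of the fingers, on their centre line; the grasp point (between the pads) lies 19 mm behind it; z points along the fingers, y is the line along which they close (so a half turn about z gives the same grasp; the last joint's range is limited). The gripper opens to 92 mm and grips with 3 to 60 N. Pads are 19 mm wide; open, the fingers measure 130 mm over their backs; the gripper's body (75 mm by 190 mm) begins 47 mm behind the grasp point.
Start: joints at [1.009, 0.342, 1.524, -0, 1.275, -0.146], TCP at [0.212, 0.48, 0.191] pointing down, gripper open.
Joint ranges: [-2.53, 2.53], [-0.77, 2.02], [0.04, 2.7], [-1, 4.14], [0.28, 2.66], [-3.11, 3.11]. Speed limits (rad/s): [2.57, 2.57, 3.14, 3.14, 3.14, 3.14].

INTERFACE

Orientations are given as [roll, pitch, yaw] about the fixed x, y, z axes, in that order (R = Rz(yaw) Ry(pitch) Rx(roll)).
In Python, from cell import robot gives the robot as it stands.
- The arm moves only by the tool apply_moves, never from a script. Its argument "motion" is text: rows parted by semicolons, each of 7 numbers parted by spaces: the opening in per cent of the stroke, from 0 (shut) to 100 (fully open), then the shift along the tool's x, y, z in cm, then the turn, a rotation vector about the tool's x, y, z in rad. A call has 1 to 20 rows; each row shifts and turns the commanded pose from where the row before left it, along the tool's axes as they then stand; what a row does not reach is not made up. A row lasts 1/8 s, in which the tool goes at most 62.5 mm and 10.7 degrees, less where a joint would pass 70% of its speed; a pose out of reach is approached as far as the arm can. A call with a gripper value outside its range is refused whole. The fingers move at their own pace and stop on an object; "force" is the grip in N (left out, the last holds). Time passes only in rows, so rows that do not move let the fingers close. It gives the time, the measured TCP pose, the force, the opening and the grip force at its end, in the units of the state.
- robot.observe(): the state, without advancing time (a new reading comes with each control period).
- robot.read_camera(name): name is "side" or "top"; returns a dict with "img" (384x512x3 uint8, red, green, blue), "fovy" (degrees; the focal length in pixels is half the picture's height over the tangent of half this angle, whatever the lens; pixels are square), "cx", "cy" (the principal point, pixels), "R" (3x3) and "t" (3): a world point X has camera coordinates R X + t. Camera axes: x right, y down, z forward; pixel columns grow to the right and rows downward; lengths in m; the calibration is good to about 2 mm. A picture is of the moment at which its call begins. There is no depth.
- robot.hand_in(): hands the job in; it is judged then, once.
Trained networks look in a picture, given as the dict that the camera call returned (one of the last four; its "shot" number tells which), for a name from the list of things; names that differ only in an ending like _2 or _b are one class to them, and where a whole thing is asked for, a point or a joint stands for the part that bears it (a point fixed in the world has none). Each returns a list of dicts, best first, with "score" (0 to 1); they miss things now and then, are a little off and sometimes report something else, mostly with a low value. They report only what shows in the picture. A call takes as long as a camera call.
- robot.search_frame(target, picture): "centre" ([x, y, z] in m, in world coordinates, good to about 4 mm: the middle of the surface that is visible of it).
- robot.trace(target, picture): "pixels" (384x512 bool, what is visible of it).
The state is a dict: "time": time; "qpos": joint angles; "qvel": joint speeds; "joint_efforts": joint torques, N m; "tool_pos": TCP position; "tool_rot": TCP orientation; "contact_force": force on the tool from outside, world axes, zero at the start; "torque": the same for the moment, N m; "opening": finger opening in m; "grip_force": force on a finger pad.
Only numpy, scipy, OpenCV 4.12 (cv2) and the standard library are available. Lean on these libraries where they do the work, as an engineer would, in place of code of your own. Each camera call takes 0.05 s, during which the arm holds its last target. There are 200 camera calls.

## Working session

There is one attempt and no reset: what is moved stays moved. The work goes in short steps, Python scripts to look and compute and a tool call to move; the robot and the scene stay as the last step left them, time stands still between calls to the robot, and variables do not carry over. Pictures are saved under pics/ and viewed, at most 10 in all, crops included, and the job is handed in when it is done.

Besides the shell and the picture viewer there is one more tool, called after "Emit:" as name(argument=value, ...), one argument or row to a line, values as JSON. apply_moves: Moves the arm, as the interface text tells. Its arguments: {"type":"object","properties":{"motion":{"type":"string"},"force":{"type":"number"}},"required":["motion"]}

```bash
mkdir -p pics; ls; cat > h.py <<'E'
import numpy as np, cv2
from cell import robot
def K(p):
    f=p["img"].shape[0]/2/np.tan(np.radians(p["fovy"])/2); return f
def proj(p,X):
    c=p["R"]@np.asarray(X,float)+p["t"]; f=K(p); return np.array([p["cx"]+f*c[0]/c[2],p["cy"]+f*c[1]/c[2]])
def ray(p,uv):
    f=K(p); d=np.array([(uv[0]-p["cx"])/f,(uv[1]-p["cy"])/f,1]); R=np.array(p["R"]); return -R.T@p["t"], R.T@d
def tri(p1,u1,p2,u2):
    A=[];b=[]
    for p,u in((p1,u1),(p2,u2)):
        o,d=ray(p,u); d=d/np.linalg.norm(d); M=np.eye(3)-np.outer(d,d); A.append(M); b.append(M@o)
    return np.linalg.lstsq(np.vstack(A),np.hstack(b),rcond=None)[0]
def save(p,n): cv2.imwrite("pics/"+n,cv2.cvtColor(p["img"],cv2.COLOR_RGB2BGR))
E
python3 - <<'E'
from h import *
P={}
for n in("side","top"):
    p=robot.read_camera(n); save(p,n+"0.png"); P[n]=p
    print(n,"cam at",-np.array(p["R"]).T@p["t"],p["fovy"])
    for t in("stand","hub","wheel","valve_cap","top_mark","tyre","valve","wax_block","tack_tin","pliers"):
        try:
            for r in robot.search_frame(t,p)[:2]: print(t,np.round(r["centre"],4),round(r["score"],2),proj(p,r["centre"]).round(0))
        except Exception as e: print(t,e)
s=robot.observe(); print(s["tool_pos"],s["tool_rot"],s["time"],s["opening"])
E
```

```text
pics
side cam at [ 0.32780013 -0.81734211  0.69199335] 46.367774341542706
stand [ 0.5803 -0.0293  0.1073] 0.77 [283. 213.]
hub [ 0.5796 -0.0276  0.1092] 0.75 [282. 212.]
hub [ 0.5867 -0.0445  0.1446] 0.32 [288. 203.]
wheel [ 0.582  -0.0062  0.1381] 0.71 [281. 196.]
top_mark [ 0.5812 -0.0278  0.1091] 0.87 [283. 212.]
tyre [ 0.5913 -0.0453  0.1416] 0.7 [290. 204.]
valve [0.5207 0.0024 0.0848] 0.6 [254. 217.]
pliers [0.5968 0.248  0.0261] 0.73 [260. 181.]
pliers [ 0.5832 -0.2436  0.015 ] 0.64 [313. 313.]
top cam at [0.37266148 0.03675841 1.21242039] 49.11327768933953
stand [0.5779 0.0193 0.1322] 0.86 [248. 170.]
hub [0.5748 0.0257 0.1286] 0.88 [246. 171.]
wheel [0.5842 0.0228 0.1429] 0.91 [247. 167.]
valve_cap [0.5869 0.0271 0.1458] 0.9 [245. 166.]
top_mark [0.5756 0.0191 0.1298] 0.58 [248. 171.]
tyre [0.601  0.0246 0.1583] 0.75 [246. 159.]
valve [0.4126 0.0558 0.0249] 0.46 [235. 235.]
wax_block [0.4126 0.0566 0.0237] 0.57 [235. 235.]
tack_tin [0.5949 0.2561 0.0248] 0.98 [165. 172.]
[0.2120765  0.48029512 0.19076514] [3.14143187e+00 4.01923311e-05 2.72576433e+00] 1.1 0.09138824329285157
```

View pics/side0.png

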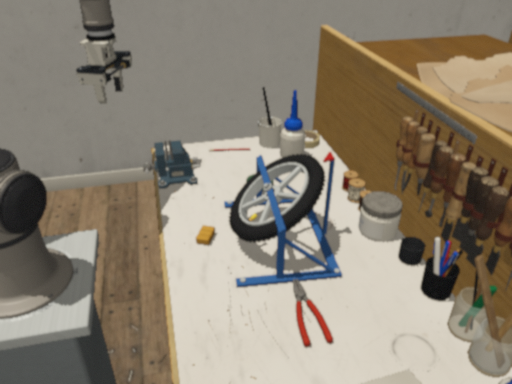

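View pics/top0.png

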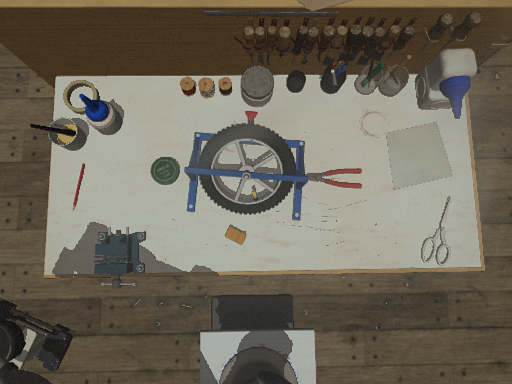

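The side view shows the stand, with its valve cap at about (253,216) and the red pointer at (329,157). In the top view the hub is near (247,172), the pointer at (251,115) and the valve near (254,193). The wax block is at (235,235), the tin at (165,171) and the pliers at (335,178). Next I'll zoom in and fit the stand pose.

```bash
cat > fit.py <<'E'
from h import *
from scipy.optimize import minimize
AX=np.array([-.574,0,.819]); UP=np.array([.819,0,.574]); YL=np.array([0,1.,0])
def frame(s):
    c,n=np.cos(s[2]),np.sin(s[2]); Rz=np.array([[c,-n,0],[n,c,0],[0,0,1]])
    # wheel centre in mid-plane: hub (z=.127) is 6 mm out
    hub=np.array([s[0],s[1],.127]); 
    return hub-0.006*(Rz@AX), Rz
def P3(s,r,ang,out):  # ang anticlockwise from top seen from the robot(front)
    C,Rz=frame(s); return C+Rz@(r*(np.cos(ang)*UP+np.sin(ang)*YL)+out*AX)
E
python3 - <<'E'
from fit import *
import pickle
top=robot.read_camera("top"); side=robot.read_camera("side")
pickle.dump((top,side),open("p.pkl","wb"))
M={}
for n,p in(("top",top),("side",side)):
    r=robot.trace("tyre",p); M[n]=r[0]["pixels"] if r else None; print(n,[ (x["score"],x["pixels"].sum()) for x in r])
T=np.linspace(0,2*np.pi,73)
def sil(p,s):
    m=np.zeros((384,512),np.uint8)
    pts=np.array([proj(p,P3(s,.127,a,o)) for a in T for o in(-.009,.009)]+[proj(p,P3(s,.12,a,o)) for a in T for o in(-.017,.017)],np.float32)
    cv2.fillConvexPoly(m,np.round(cv2.convexHull(pts)*16).astype(np.int32),1,shift=4); return m.astype(bool)
def hull(m):
    h=cv2.convexHull(np.argwhere(m)[:,::-1].astype(np.int32)); o=np.zeros((384,512),np.uint8); cv2.fillConvexPoly(o,h,1); return o.astype(bool)
# keep largest components only
def big(m):
    m=cv2.morphologyEx(m.astype(np.uint8),cv2.MORPH_OPEN,np.ones((2,2))); n,l,st,_=cv2.connectedComponentsWithStats(m,connectivity=8)
    keep=[i for i in range(1,n) if st[i,4]>40]; return np.isin(l,keep)
H={n:hull(big(M[n])) for n in M if M[n] is not None}
def cost(s): return sum((sil(p,s)^H[n]).sum() for n,p in(("top",top),("side",side)) if n in H)
best=minimize(cost,[.575,.025,0],method="Nelder-Mead",options=dict(initial_simplex=[[.575,.025,-.1],[.59,.025,-.1],[.575,.035,.0],[.575,.025,.15]]))
s=best.x; print(s,best.fun,{n:H[n].sum() for n in H})
np.save("s.npy",s)
ims=[]
for n,p,(u,v) in(("top",top,(247,168)),("side",side,(280,205))):
    k=5; x0,y0=u-65,v-65
    im=cv2.resize(cv2.cvtColor(p["img"],cv2.COLOR_RGB2BGR)[y0:y0+130,x0:x0+130],None,fx=3,fy=3,interpolation=cv2.INTER_CUBIC)
    g=lambda X:tuple(int(q) for q in (proj(p,X)-[x0,y0]+.5)*3)
    for a in T[:-1]: cv2.circle(im,g(P3(s,.127,a,0)),1,(0,255,0),-1); cv2.circle(im,g(P3(s,.0885,a,.0)),1,(255,0,255),-1)
    cv2.line(im,g(P3(s,.152,np.pi/2,.0245)),g(P3(s,.152,-np.pi/2,.0245)),(0,255,255),1)
    cv2.circle(im,g(P3(s,0,0,.04)),3,(0,0,255),1); cv2.line(im,g(P3(s,.127,0,0)),g(P3(s,.16,0,0)),(0,255,255),1)
    ims.append(im)
cv2.imwrite("pics/fit.png",np.hstack(ims))
E
```

```text
top [(0.79, np.int64(3104))]
side [(0.58, np.int64(2963))]
[ 0.57333107  0.01977827 -0.13605048] 281.0 {'top': np.int64(7100), 'side': np.int64(6023)}
```

View pics/fit.png

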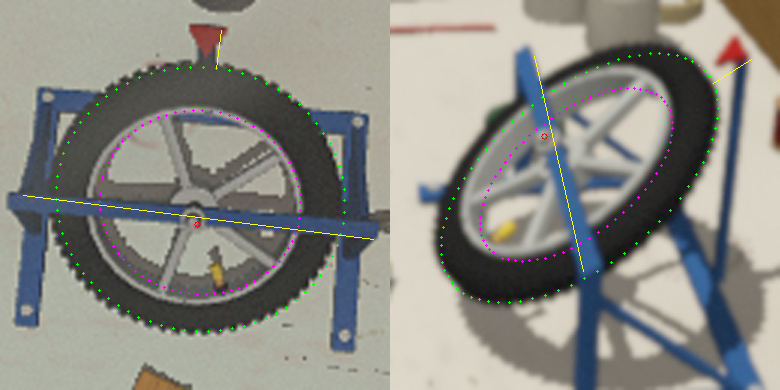

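```bash
python3 - <<'E'
from fit import *
import pickle
from scipy.optimize import least_squares
top,side=pickle.load(open("p.pkl","rb"))
def red(p,u,v):
    h=cv2.cvtColor(p["img"],cv2.COLOR_RGB2HSV); m=((h[...,0]<8)|(h[...,0]>172))&(h[...,1]>140)&(h[...,2]>80)
    z=np.zeros_like(m); z[v-14:v+14,u-14:u+14]=1; a=np.argwhere(m&z); print(len(a)); return a.mean(0)[::-1]
tp=lambda x,y:np.array([x/3+182-.33,y/3+103-.33]); sp=lambda x,y:np.array([(x-390)/3+215-.33,y/3+140-.33])
rt,rs=red(top,251,118),red(side,329,157)
def yel(p,u,v):
    h=cv2.cvtColor(p["img"],cv2.COLOR_RGB2HSV); m=(h[...,0]>18)&(h[...,0]<34)&(h[...,1]>130)&(h[...,2]>90)
    z=np.zeros_like(m); z[v-9:v+10,u-9:u+10]=1; a=np.argwhere(m&z); print(len(a)); return a.mean(0)[::-1]
yt,ys=yel(top,254,193),yel(side,253,216)
print("red",tri(top,rt,side,rs),"cap",tri(top,yt,side,ys))
def res(q):
    s=q[:3];r,o,L,a=q[3:]
    e=[proj(top,P3(s,0,0,.038))-tp(195,213), proj(top,P3(s,r,0,o))-rt, proj(side,P3(s,r,0,o))-rs,
       proj(top,P3(s,L,np.pi/2,.0245))-tp(12,201), proj(top,P3(s,L,-np.pi/2,.0245))-tp(375,230),
       proj(side,P3(s,0,0,.038))-sp(547,132), proj(top,P3(s,.07,a,.0))-yt, proj(side,P3(s,.07,a,.0))-ys]
    return np.concatenate(e)
f=least_squares(res,[.573,.025,-.1,.16,0,.157,np.pi]); s=f.x[:3]; print(f.x.round(4)); print(f.fun.reshape(-1,2).round(1))
np.save("s.npy",s); th=f.x[6]
ims=[]
for n,p,(u,v) in(("top",top,(247,168)),("side",side,(280,205))):
    x0,y0=u-65,v-65
    im=cv2.resize(cv2.cvtColor(p["img"],cv2.COLOR_RGB2BGR)[y0:y0+130,x0:x0+130],None,fx=3,fy=3,interpolation=cv2.INTER_CUBIC)
    g=lambda X:tuple(int(q) for q in (proj(p,X)-[x0,y0]+.5)*3)
    for a in np.linspace(0,6.28,73): cv2.circle(im,g(P3(s,.127,a,0)),1,(0,255,0),-1); cv2.circle(im,g(P3(s,.0885,a,.013)),1,(255,0,255),-1)
    for d in (36,108,180,252,324): a=th+np.radians(d); cv2.line(im,g(P3(s,.022,a,.013)),g(P3(s,.088,a,.013)),(0,0,255),1)
    cv2.circle(im,g(P3(s,.07,th,0)),3,(0,0,0),1)
    ims.append(im)
cv2.imwrite("pics/fit2.png",np.hstack(ims))
E
```

```text
30
38
16
23
red [0.70059947 0.01497796 0.21438065] cap [0.52108076 0.00431057 0.08446058]
[ 0.5757  0.0241 -0.0856  0.1525  0.0068  0.157   3.4748]
[[-0.7  2.6]
 [ 0.4  1.5]
 [ 1.3 -0.3]
 [-0.2 -0.2]
 [-0.1 -0.7]
 [ 0.1  1.2]
 [-0.5 -0.2]
 [ 1.4 -0.4]]
```

View pics/fit2.png

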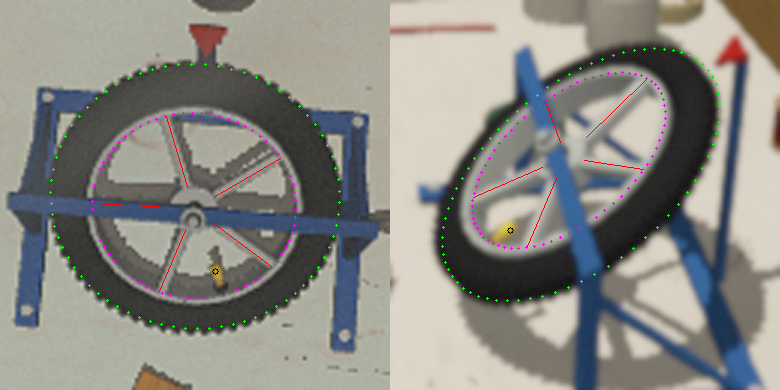

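The refit agrees within about 3 mm, with the valve at about 199°. The plan is to turn it anticlockwise by 161° in three pushes:
- **A and B:** two sweeps in the upper half, in gaps that don't hold the valve.
- **C:** a final sweep in the lower half.

```bash
cat > go.py <<'E'
from fit import *
from scipy.spatial.transform import Rotation as Ro
from scipy.linalg import logm, expm
s=np.load("s.npy")
def pose(f,out,r=.062,flip=0,tw=0):
    """finger at angle f deg; tool z into wheel, y radial, x anticlockwise; tw = extra anticlockwise turn of tool, deg"""
    a=np.radians(f); C,Rz=frame(s); b=a+np.radians(tw)+np.pi*flip
    y=Rz@(np.cos(b)*UP+np.sin(b)*YL); z=-Rz@AX; z/=np.linalg.norm(z); y-=z*(y@z); y/=np.linalg.norm(y)
    T=np.eye(4); T[:3,:3]=np.c_[np.cross(y,z),y,z]; T[:3,3]=P3(s,r,a,out); return T
def now():
    o=robot.observe(); T=np.eye(4); T[:3,:3]=Ro.from_euler("xyz",o["tool_rot"]).as_matrix(); T[:3,3]=o["tool_pos"]; return T
def plan(T0,T1,n,name=""):
    D=np.linalg.inv(T0)@T1; X=np.real(logm(D)); E=expm(X/n)
    w=Ro.from_matrix(E[:3,:3]).as_rotvec(); d=E[:3,3]*100
    M=T0@expm(X/2)
    print(name,f"x{n}:",*(d.round(2)),*(w.round(4)),"| |d|cm %.2f rot deg %.1f mid"%(np.linalg.norm(d),np.degrees(np.linalg.norm(w))),M[:3,3].round(3),"end",T1[:3,3].round(3))
E
python3 - <<'E'
from go import *
T0=now(); T1=T0.copy(); T1[2,3]=.36
plan(T0,T1,6,"lift"); T2=pose(-20,.12); plan(T1,T2,16,"over"); plan(T2,pose(-20,.06),4,"near")
E
```

```text
lift x6: -0.0 0.0 -2.82 0.0 -0.0 0.0 | |d|cm 2.82 rot deg 0.0 mid [0.212 0.48  0.275] end [0.212 0.48  0.36 ]
over x16: -3.94 0.57 0.82 -0.0383 -0.0183 0.096 | |d|cm 4.06 rot deg 6.0 mid [0.474 0.306 0.311] end [0.556 0.004 0.254]
near x4: -0.0 -0.0 1.5 0.0 -0.0 -0.0 | |d|cm 1.50 rot deg 0.0 mid [0.573 0.003 0.229] end [0.591 0.001 0.205]
```

Emit:
apply_moves(
  motion="0 0 0 -2.82 0 0 0; 0 0 0 -2.82 0 0 0; 0 0 0 -2.82 0 0 0; 0 0 0 -2.82 0 0 0; 0 0 0 -2.82 0 0 0; 0 0 0 -2.82 0 0 0",
)

```text
time: 2.05
tool_pos: [0.212, 0.4802, 0.3609]
tool_rot: [3.141, 0.0, 2.726]
contact_force: [0.3, 0.0, 0.2]
opening: 0.0365
grip_force: 0.0
```

Emit:
apply_moves(
  motion="0 -3.94 0.57 0.82 -0.0383 -0.0183 0.096; 0 -3.94 0.57 0.82 -0.0383 -0.0183 0.096; 0 -3.94 0.57 0.82 -0.0383 -0.0183 0.096; 0 -3.94 0.57 0.82 -0.0383 -0.0183 0.096; 0 -3.94 0.57 0.82 -0.0383 -0.0183 0.096; 0 -3.94 0.57 0.82 -0.0383 -0.0183 0.096; 0 -3.94 0.57 0.82 -0.0383 -0.0183 0.096; 0 -3.94 0.57 0.82 -0.0383 -0.0183 0.096; 0 -3.94 0.57 0.82 -0.0383 -0.0183 0.096; 0 -3.94 0.57 0.82 -0.0383 -0.0183 0.096; 0 -3.94 0.57 0.82 -0.0383 -0.0183 0.096; 0 -3.94 0.57 0.82 -0.0383 -0.0183 0.096; 0 -3.94 0.57 0.82 -0.0383 -0.0183 0.096; 0 -3.94 0.57 0.82 -0.0383 -0.0183 0.096; 0 -3.94 0.57 0.82 -0.0383 -0.0183 0.096; 0 -3.94 0.57 0.82 -0.0383 -0.0183 0.096; 0 0 0 0 0 0 0",
)

```text
time: 4.18
tool_pos: [0.5548, 0.0022, 0.2522]
tool_rot: [2.561, -0.198, 1.191]
contact_force: [0.5, -0.0, 0.2]
opening: 0.0001
grip_force: 0.0
```

```bash
python3 - <<'E'
from go import *
o=robot.observe(); print(o["time"],o["qpos"].round(2) if hasattr(o["qpos"],"round") else o["qpos"],o["opening"],o["tool_pos"])
plan(now(),pose(-20,.06),6,"near"); plan(pose(-20,.06),pose(-20,-.004),6,"in")
plan(pose(-20,-.004),pose(60,-.004),16,"sweep")
p=robot.read_camera("side"); q=robot.read_camera("top")
im=np.hstack([cv2.resize(cv2.cvtColor(c["img"],cv2.COLOR_RGB2BGR)[v-90:v+60,u-65:u+65],None,fx=3,fy=3,interpolation=cv2.INTER_CUBIC) for c,u,v in((q,247,160),(p,280,195))])
cv2.imwrite("pics/over.png",im)
E
```

```text
4.175 [-0.16  0.02  1.94  0.08  0.58  0.23] 0.00012989852905037538 [0.55483673 0.00218156 0.25224039]
near x6: 0.05 0.02 0.99 -0.0002 0.0004 -0.0006 | |d|cm 0.99 rot deg 0.0 mid [0.573 0.002 0.228] end [0.591 0.001 0.205]
in x6: -0.0 -0.0 1.07 0.0 -0.0 -0.0 | |d|cm 1.07 rot deg 0.0 mid [ 0.609 -0.     0.178] end [ 0.627 -0.002  0.152]
sweep x16: 0.54 -0.02 0.0 0.0 0.0 -0.0873 | |d|cm 0.54 rot deg 5.0 mid [0.631 0.041 0.152] end [0.611 0.075 0.137]
```

View pics/over.png

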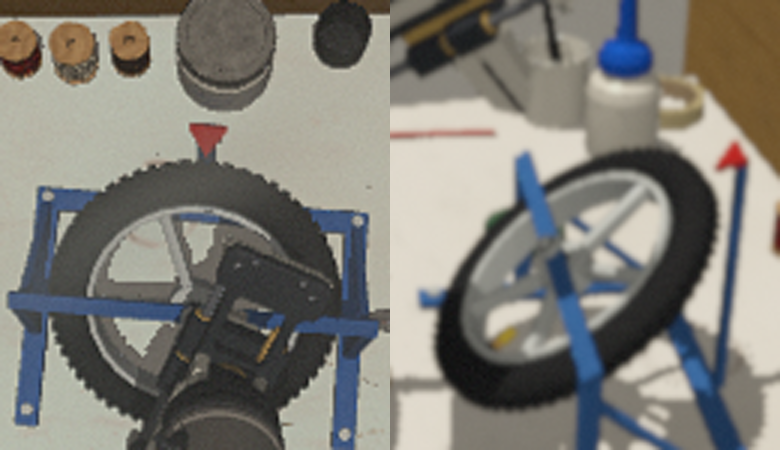

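The top view shows the gripper over the lower right of the wheel, and the valve still low. The side crop shows only a dark gripper part at its upper left, so I'll check the TCP projection.

```bash
python3 - <<'E'
from go import *
p=robot.read_camera("side"); q=robot.read_camera("top")
T=now(); z=T[:3,2]
for c in(p,q): print([proj(c,T[:3,3]-z*k).round(0) for k in(0,.066,.12,.2)])
im=cv2.cvtColor(p["img"],cv2.COLOR_RGB2BGR)[40:290,100:400]
im=cv2.resize(im,None,fx=2,fy=2); qi=cv2.resize(cv2.cvtColor(q["img"],cv2.COLOR_RGB2BGR)[100:350,200:300],None,fx=2,fy=2)
cv2.imwrite("pics/over2.png",np.hstack([im,qi]))
E
```

```text
[array([270., 150.]), array([252., 127.]), array([237., 108.]), array([212.,  76.])]
[array([255., 169.]), array([255., 182.]), array([255., 193.]), array([254., 212.])]
```

View pics/over2.png

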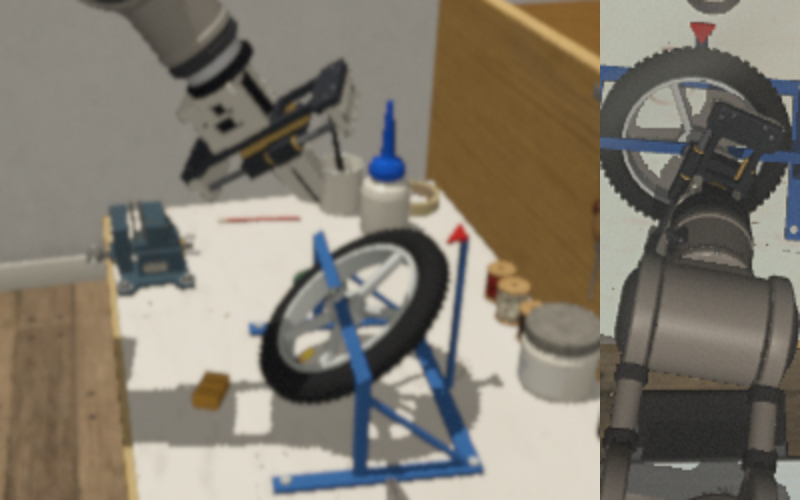

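The gripper's fingers sit about where the calibration puts them, grey against a pale background. Inserting now.

Emit:
apply_moves(
  motion="0 0.05 0.02 1.5 0 0 0; 0 0.05 0.02 1.5 0 0 0; 0 0.05 0.02 1.5 0 0 0; 0 0.05 0.02 1.5 0 0 0; 0 0.1 0.04 1.0 0 0 0; 0 0 0 1 0 0 0; 0 0 0 1 0 0 0; 0 0 0 1 0 0 0; 0 0 0 1 0 0 0; 0 0 0 1 0 0 0; 0 0 0 0.4 0 0 0; 0 0 0 0 0 0 0",
)

```text
time: 5.88
tool_pos: [0.6289, 0.0001, 0.1528]
tool_rot: [2.559, -0.198, 1.195]
contact_force: [-0.3, 0.9, 0.7]
opening: 0.0003
grip_force: 0.0
```

```bash
python3 - <<'E'
from go import *
o=robot.observe(); print(o["time"],o["contact_force"],np.round(o["qpos"],2))
T=now(); D=np.linalg.inv(pose(-20,-.004))@T; print(D[:3,3]*1e3)
plan(T,pose(60,-.004),20,"sweep")
E
```

```text
5.875 [-0.25531649  0.87429313  0.66503354] [-0.14  0.29  1.93  0.1   0.32  0.21]
[2.28202913 0.86886333 0.39558803]
sweep x20: 0.43 -0.03 -0.0 -0.0 0.0 -0.0698 | |d|cm 0.43 rot deg 4.0 mid [0.631 0.042 0.152] end [0.611 0.075 0.137]
```

```bash
cat >> go.py <<'E'
def tpose(f,out,r=.058,flip=0,tw=0,tilt=8):
    T=pose(f,out,r,flip,tw); _,Rz=frame(s); R=Ro.from_rotvec(np.radians(tilt)*(Rz@YL)).as_matrix(); T[:3,:3]=R@T[:3,:3]; return T
E
python3 - <<'E'
from go import *
T=now(); A=tpose(-8,-.004);B=tpose(26,-.004);C=tpose(60,-.004)
plan(T,A,4,"a");plan(A,B,9,"b");plan(B,C,9,"c"); print(tpose(9,-.004)[:3,3],tpose(43,-.004)[:3,3])
E
```

```text
a x4: 0.26 -0.13 -0.01 0.0339 -0.0084 -0.0525 | |d|cm 0.29 rot deg 3.6 mid [0.629 0.006 0.152] end [0.628 0.011 0.152]
b x9: 0.38 -0.01 0.01 -0.0 -0.0 -0.0659 | |d|cm 0.38 rot deg 3.8 mid [0.629 0.029 0.151] end [0.626 0.045 0.149]
c x9: 0.38 -0.01 0.04 0.0 0.0 -0.0659 | |d|cm 0.38 rot deg 3.8 mid [0.62  0.06  0.143] end [0.609 0.072 0.135]
[0.62896304 0.02859133 0.15169212] [0.61943694 0.06000333 0.14315823]
```

Emit:
apply_moves(
  motion="0 0.26 -0.13 0 0.034 -0.008 -0.0525; 0 0.26 -0.13 0 0.034 -0.008 -0.0525; 0 0.26 -0.13 0 0.034 -0.008 -0.0525; 0 0.26 -0.13 0 0.034 -0.008 -0.0525; 0 0 0 0 0 0 0",
)

```text
time: 6.5
tool_pos: [0.6286, 0.0117, 0.1528]
tool_rot: [2.672, -0.065, 1.362]
contact_force: [-0.5, -0.1, -0.8]
opening: 0.0002
grip_force: 0.0
```

Emit:
apply_moves(
  motion="0 0.38 -0.01 0.01 0 0 -0.066; 0 0.38 -0.01 0.01 0 0 -0.066; 0 0.38 -0.01 0.01 0 0 -0.066; 0 0.38 -0.01 0.01 0 0 -0.066; 0 0.38 -0.01 0.01 0 0 -0.066; 0 0.38 -0.01 0.01 0 0 -0.066; 0 0.38 -0.01 0.01 0 0 -0.066; 0 0.38 -0.01 0.01 0 0 -0.066; 0 0.38 -0.01 0.01 0 0 -0.066; 0 0 0 0 0 0 0",
)

```text
time: 7.75
tool_pos: [0.6263, 0.0453, 0.1489]
tool_rot: [2.71, 0.199, 1.895]
contact_force: [-0.1, 0.3, -0.3]
opening: 0.0001
grip_force: 0.0
```

```bash
python3 - <<'E'
from go import *
o=robot.observe(); print(o["time"],o["contact_force"],np.round(o["qpos"],2))
T=now(); D=np.linalg.inv(tpose(26,-.004))@T; print(D[:3,3]*1e3)
plan(T,tpose(60,-.004),9,"sweep")
E
```

```text
7.75 [-0.10580454  0.34442129 -0.27466101] [-0.04  0.33  1.79 -0.04  0.55 -0.38]
[-0.04450413  0.20272001 -0.12993243]
sweep x9: 0.38 -0.01 0.04 0.0002 -0.0001 -0.066 | |d|cm 0.38 rot deg 3.8 mid [0.62  0.06  0.143] end [0.609 0.072 0.135]
```

```bash
cat >> go.py <<'E'
def look(name):
    ims=[]
    for n,(u,v) in(("top",(247,168)),("side",(280,200))):
        p=robot.read_camera(n); x0,y0=u-65,v-75
        im=cv2.resize(cv2.cvtColor(p["img"],cv2.COLOR_RGB2BGR)[y0:y0+140,x0:x0+130],None,fx=3,fy=3,interpolation=cv2.INTER_CUBIC)
        g=lambda X:tuple(int(q) for q in (proj(p,X)-[x0,y0]+.5)*3)
        cv2.circle(im,g(now()[:3,3]),3,(0,255,255),1); cv2.circle(im,g(P3(s,.07,0,0)),3,(255,0,255),1); ims.append(im)
        h=cv2.cvtColor(p["img"],cv2.COLOR_RGB2HSV); m=(h[...,0]>18)&(h[...,0]<34)&(h[...,1]>110)&(h[...,2]>70)
        best=[]
        for d in range(0,360,1):
            c=proj(p,P3(s,.07,np.radians(d),0)); yy,xx=np.mgrid[0:384,0:512]
            best.append((m&((xx-c[0])**2+(yy-c[1])**2<9)).sum())
        best=np.array(best); k=best.argmax(); w=np.where(best>=best.max()*.8)[0]; print(n,"valve deg",w.min(),w.max(),"npix",best[k])
    cv2.imwrite("pics/"+name,np.hstack(ims))
E
python3 - <<'E'
from go import *
look("l1.png")
E
```

```text
top valve deg 0 359 npix 0
side valve deg 193 202 npix 16
```

View pics/l1.png

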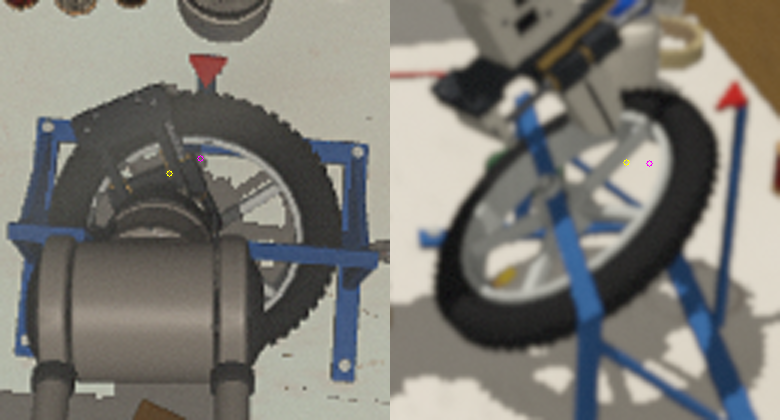

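The wheel hasn't turned: the valve is still near 198°. In the side view the fingertips seem to end around (608,133), above the spoke and short of the projected TCP at (626,163). I'll check numerically where the finger ends.

```bash
python3 - <<'E'
from go import *
import pickle
top,side=pickle.load(open("p.pkl","rb"))
p=robot.read_camera("side"); T=now()
d=cv2.absdiff(p["img"],side["img"]).max(2)
for off in(-.014,-.007,0,.007,.014):
    row=[]
    for k in range(-10,70,4):
        c=proj(p,T[:3,3]-T[:3,2]*k/1e3+T[:3,1]*off); row.append(int(cv2.getRectSubPix(d,(1,1),tuple(map(float,c)))[0,0]))
    print(off,row)
r=robot.trace("stand",p); 
x0,y0=225,110
im=cv2.resize(np.hstack([cv2.cvtColor(c["img"],cv2.COLOR_RGB2BGR)[y0:y0+90,x0:x0+66] for c in(side,p)]),None,fx=6,fy=6,interpolation=cv2.INTER_CUBIC)
for k in(0,20,40):
    c=(proj(p,T[:3,3]-T[:3,2]*k/1e3)-[x0-66,y0]+.5)*6; cv2.circle(im,tuple(int(v) for v in c),3,(0,255,255),1)
cv2.imwrite("pics/f1.png",im)
E
```

```text
-0.014 [4, 4, 4, 3, 11, 39, 57, 27, 4, 4, 5, 4, 7, 12, 8, 15, 28, 19, 77, 78]
-0.007 [4, 4, 5, 3, 10, 36, 60, 33, 5, 4, 6, 11, 22, 25, 13, 24, 22, 71, 94, 55]
0 [4, 4, 4, 2, 8, 33, 60, 43, 11, 3, 6, 13, 14, 24, 50, 30, 39, 73, 62, 23]
0.007 [4, 4, 4, 3, 7, 30, 61, 62, 24, 3, 7, 14, 17, 44, 22, 52, 79, 78, 48, 7]
0.014 [4, 4, 4, 3, 7, 28, 58, 59, 24, 3, 4, 7, 21, 24, 75, 97, 94, 71, 20, 3]
```

View pics/f1.png

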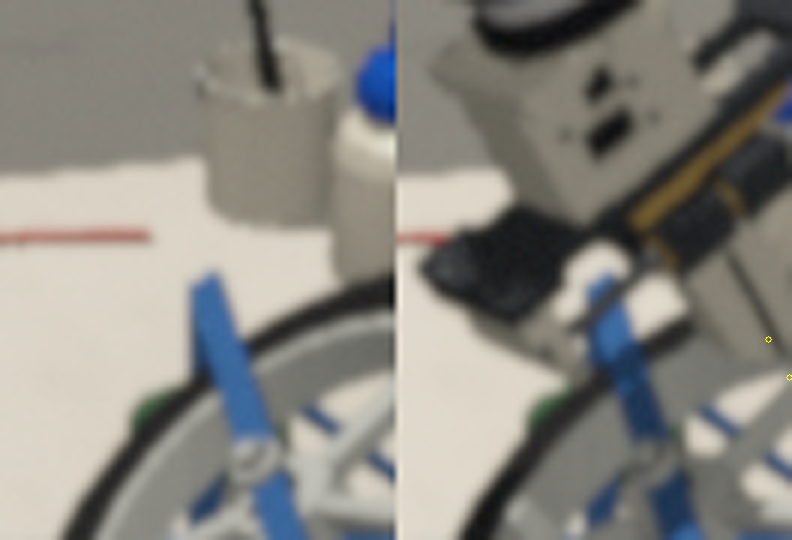

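```bash
python3 - <<'E'
from go import *
import pickle
top,side=pickle.load(open("p.pkl","rb"))
X=np.array([.2121,.4803,.1908]); R=Ro.from_euler("xyz",[3.1414,0,2.7258]).as_matrix()
for k in(0,.02,.066): print([proj(side,X-R[:,2]*k+R[:,1]*j).round(1) for j in(-.055,0,.055)])
p=robot.read_camera("side"); T=now()
print([proj(p,T[:3,3]-T[:3,2]*k).round(1) for k in(0,.02,.04,.066)])
a=cv2.resize(cv2.cvtColor(side["img"],cv2.COLOR_RGB2BGR)[20:130,65:145],None,fx=4.5,fy=4.5,interpolation=cv2.INTER_CUBIC)
b=cv2.resize(cv2.cvtColor(p["img"],cv2.COLOR_RGB2BGR)[110:220,250:330],None,fx=4.5,fy=4.5,interpolation=cv2.INTER_CUBIC)
for j in(-.055,0,.055): c=(proj(side,X+R[:,1]*j)-[65,20]+.5)*4.5; cv2.circle(a,tuple(int(v) for v in c),3,(0,255,255),1)
for k in(0,.066): c=(proj(p,T[:3,3]-T[:3,2]*k)-[250,110]+.5)*4.5; cv2.circle(b,tuple(int(v) for v in c),3,(0,255,255),1)
cv2.imwrite("pics/f2.png",cv2.convertScaleAbs(np.hstack([a,b]),alpha=1.2))
E
```

```text
[array([105.2, 115.5]), array([113.9, 108.2]), array([121.9, 101.4])]
[array([104. , 108.8]), array([112.7, 101.7]), array([120.9,  95. ])]
[array([101.,  93.]), array([110. ,  86.3]), array([118.4,  80. ])]
[array([293.5, 178.7]), array([290. , 172.5]), array([286.5, 166.1]), array([281.9, 157.6])]
```

View pics/f2.png

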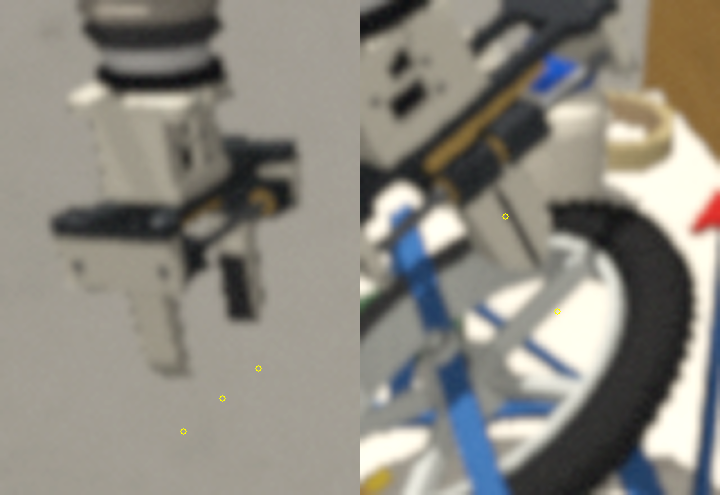

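The fingers end about 33 mm short of the reported TCP along the tool axis. This shows both at the start pose and here, and it explains the lack of contact. I'll correct the tool length and go deeper.

```bash
cat >> go.py <<'E'
L=.033
_now=now
def now():
    T=_now(); T[:3,3]-=L*T[:3,2]; return T
def rep(T): T=T.copy(); T[:3,3]+=L*T[:3,2]; return T
def go(*a,**k): # plan between true-tip poses, in reported frame
    plan(rep(a[0]),rep(a[1]),*a[2:],**k)
def where():
    T=now(); C,Rz=frame(s); v=Rz.T@(T[:3,3]-C); o=robot.observe()
    u,l=v@UP,v@YL; print("t %.2f r %.1f f %.1f out %.1f"%(o["time"],1e3*np.hypot(u,l),np.degrees(np.arctan2(l,u)),1e3*(v@AX)),"F",np.round(o["contact_force"],1),"q",np.round(o["qpos"],2)); return T
E
python3 - <<'E'
from go import *
T=where(); A=tpose(-20,.034); B=tpose(-20,-.008)
go(T,A,9,"back"); go(A,B,6,"in"); D=tpose(20,-.008); E=tpose(60,-.008); go(B,D,10,"s1"); go(D,E,10,"s2")
E
```

```text
t 8.00 r 62.6 f 23.7 out 28.6 F [ 0.2 -0.1  0.2] q [-0.04  0.33  1.79 -0.04  0.55 -0.38]
back x9: -0.51 -0.09 -0.06 0.0001 -0.0002 0.0892 | |d|cm 0.52 rot deg 5.1 mid [0.626 0.022 0.153] end [0.617 0.001 0.152]
in x6: 0.03 0.09 0.69 0.0 -0.0 -0.0 | |d|cm 0.70 rot deg 0.0 mid [ 0.629 -0.     0.135] end [ 0.641 -0.001  0.117]
s1 x10: 0.4 -0.01 0.0 0.0 0.0 -0.0698 | |d|cm 0.40 rot deg 4.0 mid [0.646 0.018 0.119] end [0.645 0.038 0.117]
s2 x10: 0.4 -0.01 0.04 -0.0 0.0 -0.0698 | |d|cm 0.40 rot deg 4.0 mid [0.638 0.056 0.111] end [0.627 0.07  0.103]
```

Emit:
apply_moves(
  motion="0 0 0 -0.5 0 0 0; 0 -0.51 -0.09 -0.06 0 0 0.089; 0 -0.51 -0.09 -0.06 0 0 0.089; 0 -0.51 -0.09 -0.06 0 0 0.089; 0 -0.51 -0.09 -0.06 0 0 0.089; 0 -0.51 -0.09 -0.06 0 0 0.089; 0 -0.51 -0.09 -0.06 0 0 0.089; 0 -0.51 -0.09 -0.06 0 0 0.089; 0 -0.51 -0.09 -0.06 0 0 0.089; 0 -0.51 -0.09 -0.06 0 0 0.089; 0 0 0 0.5 0 0 0; 0 0.03 0.09 0.69 0 0 0; 0 0.03 0.09 0.69 0 0 0; 0 0.03 0.09 0.69 0 0 0; 0 0.03 0.09 0.69 0 0 0; 0 0.03 0.09 0.69 0 0 0; 0 0.03 0.09 0.69 0 0 0; 0 0 0 0 0 0 0",
)

```text
time: 10.25
tool_pos: [0.641, -0.0016, 0.1172]
tool_rot: [2.695, -0.156, 1.175]
contact_force: [-0.4, -0.0, 0.1]
opening: 0.0005
grip_force: 0.0
```

```bash
python3 - <<'E'
from go import *
T=where(); go(T,tpose(10,-.008),7,"s1")
E
```

```text
t 10.25 r 57.7 f -20.3 out -8.0 F [-0.4 -0.   0.1] q [-0.14  0.39  1.8   0.05  0.48  0.25]
s1 x7: 0.44 -0.01 -0.01 -0.0001 -0.0003 -0.0744 | |d|cm 0.44 rot deg 4.3 mid [0.645 0.013 0.119] end [0.646 0.028 0.119]
```

Emit:
apply_moves(
  motion="0 0.44 -0.01 -0.01 0 0 -0.0744; 0 0.44 -0.01 -0.01 0 0 -0.0744; 0 0.44 -0.01 -0.01 0 0 -0.0744; 0 0.44 -0.01 -0.01 0 0 -0.0744; 0 0.44 -0.01 -0.01 0 0 -0.0744; 0 0.44 -0.01 -0.01 0 0 -0.0744; 0 0.44 -0.01 -0.01 0 0 -0.0744",
)

```text
time: 11.12
tool_pos: [0.6467, 0.0273, 0.1205]
tool_rot: [2.674, 0.08, 1.643]
contact_force: [2.6, -7.2, -2.5]
opening: 0.0003
grip_force: 3.3
```

```bash
python3 - <<'E'
from go import *
T=where(); look("l2.png"); go(T,tpose(35,-.008),6,"s1"); go(tpose(35,-.008),tpose(60,-.008),6,"s2")
E
```

```text
t 11.12 r 59.2 f 9.0 out -7.1 F [ 2.6 -7.2 -2.5] q [-0.07  0.4   1.78 -0.01  0.49 -0.16]
top valve deg 0 359 npix 0
side valve deg 197 206 npix 18
s1 x6: 0.44 -0.03 0.04 0.0004 0.0001 -0.0722 | |d|cm 0.44 rot deg 4.1 mid [0.645 0.04  0.118] end [0.64  0.052 0.113]
s2 x6: 0.42 -0.01 0.04 -0.0 0.0 -0.0727 | |d|cm 0.42 rot deg 4.2 mid [0.634 0.062 0.109] end [0.627 0.07  0.103]
```

Contact: about 8 N, and the valve is moving (range up 4°). Continuing the sweep.

Emit:
apply_moves(
  motion="0 0.44 -0.03 0.04 0 0 -0.0722; 0 0.44 -0.03 0.04 0 0 -0.0722; 0 0.44 -0.03 0.04 0 0 -0.0722; 0 0.44 -0.03 0.04 0 0 -0.0722; 0 0.44 -0.03 0.04 0 0 -0.0722; 0 0.44 -0.03 0.04 0 0 -0.0722; 0 0.42 -0.01 0.04 0 0 -0.0727; 0 0.42 -0.01 0.04 0 0 -0.0727; 0 0.42 -0.01 0.04 0 0 -0.0727; 0 0.42 -0.01 0.04 0 0 -0.0727; 0 0.42 -0.01 0.04 0 0 -0.0727; 0 0.42 -0.01 0.04 0 0 -0.0727",
)

```text
time: 12.72
tool_pos: [0.6302, 0.0717, 0.1062]
tool_rot: [2.882, 0.412, 2.477]
contact_force: [7.9, 0.6, 4.3]
opening: 0.0003
grip_force: 3.6
```

```bash
python3 - <<'E'
from go import *
T=where(); look("l3.png"); B=tpose(55,-.008); A=tpose(55,.040); C=tpose(-25,.040); D=tpose(-25,-.008)
go(T,B,2,"off"); go(B,A,6,"out"); go(A,C,16,"back"); go(C,D,6,"in")
E
```

```text
t 12.72 r 61.8 f 57.3 out -7.1 F [7.9 0.6 4.3] q [ 0.02  0.4   1.83 -0.11  0.43 -0.86]
top valve deg 245 252 npix 15
side valve deg 247 250 npix 7
off x2: -0.1 -0.21 0.04 0.0042 0.0037 0.043 | |d|cm 0.24 rot deg 2.5 mid [0.63  0.069 0.106] end [0.63  0.067 0.105]
out x6: 0.09 -0.06 -0.79 0.0 -0.0 -0.0 | |d|cm 0.80 rot deg 0.0 mid [0.616 0.068 0.125] end [0.602 0.069 0.145]
back x16: -0.51 -0.02 -0.02 -0.0 -0.0 0.0873 | |d|cm 0.51 rot deg 5.0 mid [0.619 0.035 0.156] end [ 0.612 -0.004  0.156]
in x6: 0.05 0.1 0.79 0.0 0.0 0.0 | |d|cm 0.80 rot deg 0.0 mid [ 0.626 -0.005  0.136] end [ 0.639 -0.006  0.116]
```

Emit:
apply_moves(
  motion="0 -0.25 -0.15 0 0 0 0.02; 0 -0.2 -0.1 0.04 0 0 0.03; 0 0.09 -0.06 -0.8 0 0 0; 0 0.09 -0.06 -0.8 0 0 0; 0 0.09 -0.06 -0.8 0 0 0; 0 0.09 -0.06 -0.8 0 0 0; 0 0.09 -0.06 -0.8 0 0 0; 0 0.09 -0.06 -0.8 0 0 0",
)

```text
time: 13.82
tool_pos: [0.6002, 0.0691, 0.1436]
tool_rot: [2.869, 0.39, 2.425]
contact_force: [-0.2, -0.7, 0.4]
opening: 0.0004
grip_force: 0.0
```

```bash
python3 - <<'E'
from go import *
T=where(); look("l4.png"); C=tpose(-32,.042); D=tpose(-32,-.008)
go(T,C,16,"back"); go(C,D,6,"in"); E=tpose(18,-.008); F=tpose(66,-.008); go(D,E,10,"s1"); go(E,F,10,"s2")
E
```

```text
t 13.82 r 56.1 f 56.6 out 40.5 F [-0.2 -0.7  0.4] q [ 0.01  0.3   1.85 -0.09  0.52 -0.83]
top valve deg 246 253 npix 13
side valve deg 247 250 npix 7
back x16: -0.55 -0.02 -0.03 0.0 -0.0001 0.097 | |d|cm 0.55 rot deg 5.6 mid [0.618 0.032 0.157] end [ 0.608 -0.01   0.155]
in x6: 0.06 0.1 0.83 0.0 -0.0 -0.0 | |d|cm 0.83 rot deg 0.0 mid [ 0.622 -0.011  0.135] end [ 0.636 -0.012  0.114]
s1 x10: 0.51 -0.02 -0.01 0.0 -0.0 -0.0873 | |d|cm 0.51 rot deg 5.0 mid [0.645 0.011 0.119] end [0.645 0.036 0.118]
s2 x10: 0.48 -0.02 0.04 -0.0 0.0 -0.0838 | |d|cm 0.49 rot deg 4.8 mid [0.637 0.058 0.11 ] end [0.622 0.073 0.1  ]
```

Emit:
apply_moves(
  motion="0 -0.55 -0.02 -0.03 0 0 0.097; 0 -0.55 -0.02 -0.03 0 0 0.097; 0 -0.55 -0.02 -0.03 0 0 0.097; 0 -0.55 -0.02 -0.03 0 0 0.097; 0 -0.55 -0.02 -0.03 0 0 0.097; 0 -0.55 -0.02 -0.03 0 0 0.097; 0 -0.55 -0.02 -0.03 0 0 0.097; 0 -0.55 -0.02 -0.03 0 0 0.097; 0 -0.55 -0.02 -0.03 0 0 0.097; 0 -0.55 -0.02 -0.03 0 0 0.097; 0 -0.55 -0.02 -0.03 0 0 0.097; 0 -0.55 -0.02 -0.03 0 0 0.097; 0 -0.55 -0.02 -0.03 0 0 0.097; 0 -0.55 -0.02 -0.03 0 0 0.097; 0 -0.55 -0.02 -0.03 0 0 0.097; 0 -0.55 -0.02 -0.03 0 0 0.097; 0 0 0 0 0 0 0",
)

```text
time: 16.05
tool_pos: [0.6078, -0.0096, 0.1553]
tool_rot: [2.734, -0.244, 0.979]
contact_force: [0.1, 0.2, 0.2]
opening: 0.0005
grip_force: 0.0
```

Emit:
apply_moves(
  motion="0 0.06 0.1 0.83 0 0 0; 0 0.06 0.1 0.83 0 0 0; 0 0.06 0.1 0.83 0 0 0; 0 0.06 0.1 0.83 0 0 0; 0 0.06 0.1 0.83 0 0 0; 0 0.06 0.1 0.83 0 0 0; 0 0 0 0 0 0 0",
)

```text
time: 16.92
tool_pos: [0.6367, -0.0119, 0.1136]
tool_rot: [2.735, -0.244, 0.978]
contact_force: [-0.6, 0.6, -0.9]
opening: 0.0004
grip_force: 0.0
```

```bash
python3 - <<'E'
from go import *
T=where(); E=tpose(18,-.008); F=tpose(66,-.008); go(T,E,10,"s1"); go(E,F,10,"s2")
E
```

```text
t 16.93 r 57.9 f -31.9 out -8.9 F [-0.6  0.6 -0.9] q [-0.16  0.39  1.82  0.08  0.47  0.42]
s1 x10: 0.5 -0.02 -0.02 -0.0001 -0.0002 -0.0872 | |d|cm 0.50 rot deg 5.0 mid [0.646 0.011 0.118] end [0.645 0.036 0.118]
s2 x10: 0.48 -0.02 0.04 -0.0 0.0 -0.0838 | |d|cm 0.49 rot deg 4.8 mid [0.637 0.058 0.11 ] end [0.622 0.073 0.1  ]
```

Emit:
apply_moves(
  motion="0 0.5 -0.02 -0.02 0 0 -0.0872; 0 0.5 -0.02 -0.02 0 0 -0.0872; 0 0.5 -0.02 -0.02 0 0 -0.0872; 0 0.5 -0.02 -0.02 0 0 -0.0872; 0 0.5 -0.02 -0.02 0 0 -0.0872; 0 0.5 -0.02 -0.02 0 0 -0.0872; 0 0.5 -0.02 -0.02 0 0 -0.0872; 0 0.5 -0.02 -0.02 0 0 -0.0872; 0 0.5 -0.02 -0.02 0 0 -0.0872; 0 0.5 -0.02 -0.02 0 0 -0.0872; 0 0.48 -0.03 0.04 0 0 -0.0838; 0 0.48 -0.03 0.04 0 0 -0.0838; 0 0.48 -0.03 0.04 0 0 -0.0838; 0 0.48 -0.03 0.04 0 0 -0.0838; 0 0.48 -0.03 0.04 0 0 -0.0838; 0 0.48 -0.03 0.04 0 0 -0.0838; 0 0.48 -0.03 0.04 0 0 -0.0838",
)

```text
time: 19.05
tool_pos: [0.6359, 0.0638, 0.1114]
tool_rot: [2.826, 0.372, 2.329]
contact_force: [8.1, -0.7, 3.5]
opening: 0.0007
grip_force: 3.6
```

```bash
python3 - <<'E'
from go import *
T=where(); look("l5.png"); go(T,tpose(68,-.008),4,"s")
E
```

```text
t 19.05 r 61.0 f 47.0 out -6.5 F [ 8.1 -0.7  3.5] q [ 0.    0.4   1.82 -0.09  0.45 -0.75]
top valve deg 308 314 npix 18
side valve deg 310 312 npix 4
s x4: 0.54 -0.07 0.1 0.002 0.0021 -0.071 | |d|cm 0.56 rot deg 4.1 mid [0.629 0.07  0.105] end [0.621 0.074 0.099]
```

Emit:
apply_moves(
  motion="0 0.5 -0.04 0.07 0 0 -0.071; 0 0.5 -0.04 0.07 0 0 -0.071; 0 0.5 -0.04 0.07 0 0 -0.071; 0 0.5 -0.04 0.07 0 0 -0.071; 0 0 0 0 0 0 0",
)

```text
time: 19.77
tool_pos: [0.6213, 0.0752, 0.1005]
tool_rot: [2.945, 0.442, 2.627]
contact_force: [4.4, 2.8, 4.8]
opening: 0.0004
grip_force: 2.9
```

```bash
python3 - <<'E'
from go import *
T=where(); look("l6.png"); T1=T.copy(); 
B=tpose(62,-.008); A=tpose(62,.055); go(T,B,2,"off"); go(B,A,6,"out")
go(A,pose(124,.055,r=.062,flip=1),20,"lower")
E
```

```text
t 19.77 r 59.3 f 67.5 out -6.5 F [4.4 2.8 4.8] q [ 0.03  0.4   1.86 -0.12  0.41 -0.98]
top valve deg 331 337 npix 18
side valve deg 331 336 npix 10
off x2: -0.27 -0.08 0.04 0.0037 0.0036 0.0517 | |d|cm 0.29 rot deg 3.0 mid [0.623 0.073 0.101] end [0.625 0.071 0.102]
out x6: 0.13 -0.07 -1.04 0.0 -0.0 -0.0 | |d|cm 1.05 rot deg 0.0 mid [0.607 0.073 0.128] end [0.589 0.074 0.153]
lower x20: 0.04 -0.34 0.02 -0.0084 -0.0004 0.1028 | |d|cm 0.34 rot deg 5.9 mid [0.564 0.06  0.137] end [0.543 0.078 0.12 ]
```

```bash
python3 - <<'E'
from go import *
from scipy.optimize import least_squares
D=[([1.009,.342,1.524,0,1.275,-.146],[.2121,.4803,.1908]),([-.16,.02,1.94,.08,.58,.23],[.55484,.00218,.25224]),([-.14,.29,1.93,.1,.32,.21],[.6289,.0001,.1528]),
([-.04,.33,1.79,-.04,.55,-.38],[.6263,.0453,.1489]),([-.14,.39,1.80,.05,.48,.25],[.641,-.0016,.1172]),([-.07,.4,1.78,-.01,.49,-.16],[.6467,.0273,.1205]),
([.02,.4,1.83,-.11,.43,-.86],[.6302,.0717,.1062]),([.01,.3,1.85,-.09,.52,-.83],[.6002,.0691,.1436])]
o=robot.observe(); D.append((o["qpos"],o["tool_pos"]))
def fk(q,k):
    a,h,L1,L2,e,L3=k
    R=lambda ax,t:Ro.from_rotvec(np.array(ax)*t)
    A=R([0,0,1],q[0]); B=A*R([0,1,0],q[1]); X=A.apply([a,0,h])+B.apply([0,0,L1])
    B=B*R([0,1,0],q[2]); X=X+B.apply([e,0,L2]); B=B*R([0,0,1],q[3])*R([0,1,0],q[4]); return X+B.apply([0,0,L3]),B*R([0,0,1],q[5])
f=least_squares(lambda k:np.concatenate([fk(q,k)[0]-x for q,x in D]),[0,.3,.4,.4,0,.2]); k=f.x; print(k.round(3),(np.abs(f.fun).reshape(-1,3).max(1)*1e3).round(1))
M=fk(o["qpos"],k)[1].as_matrix().T@Ro.from_euler("xyz",o["tool_rot"]).as_matrix(); print(M.round(2))
U=lambda q,T:np.r_[(fk(q,k)[0]-T[:3,3])*10,(Ro.from_matrix(T[:3,:3]).inv()*Ro.from_matrix(fk(q,k)[1].as_matrix()@M)).as_rotvec()]
for tl in(0,8,15):
  for ff,out in((126,.055),(126,-.008),(150,-.008),(170,-.008)):
    T=rep(tpose(ff,out,r=.062,flip=1,tilt=tl)); r=least_squares(lambda q:U(q,T),o["qpos"]); print(tl,ff,out,r.x.round(2),r.cost.round(5))
E
```

```text
[ 0.061  0.138  0.406  0.326 -0.05   0.274] [66.4 77.  78.3 75.8 80.5 73.3 71.6 75.3 72.5]
[[ 0. -1. -0.]
 [ 1.  0.  0.]
 [-0. -0.  1.]]
0 126 0.055 [ 0.23  0.17  2.18 -0.74  0.27  1.93] 0.0
0 126 -0.008 [ 0.21  0.33  2.16 -1.24  0.18  2.42] 0.0
0 150 -0.008 [ 0.17  0.32  2.23 -1.57  0.15  2.3 ] 0.0
0 170 -0.008 [ 0.13  0.3   2.27  1.33 -0.12 -0.98] 0.0
8 126 0.055 [ 0.21  0.2   2.08 -0.33  0.43  1.51] 0.0
8 126 -0.008 [ 0.19  0.36  2.05 -0.43  0.3   1.6 ] 0.0
8 150 -0.008 [ 0.15  0.34  2.12 -0.46  0.25  1.18] 0.0
8 170 -0.008 [ 0.11  0.32  2.16 -0.43  0.21  0.78] 0.0
15 126 0.055 [ 0.19  0.25  1.98 -0.17  0.59  1.35] 0.0
15 126 -0.008 [ 0.17  0.39  1.95 -0.2   0.47  1.36] 0.0
15 150 -0.008 [ 0.14  0.37  2.03 -0.19  0.41  0.91] 0.0
15 170 -0.008 [ 0.1   0.36  2.06 -0.17  0.38  0.51] 0.0
```

```bash
cat > kin.py <<'E'
from go import *
from scipy.optimize import least_squares
D=[([1.009,.342,1.524,0,1.275,-.146],[.2121,.4803,.1908]),([-.16,.02,1.94,.08,.58,.23],[.55484,.00218,.25224]),([-.14,.29,1.93,.1,.32,.21],[.6289,.0001,.1528]),
([-.04,.33,1.79,-.04,.55,-.38],[.6263,.0453,.1489]),([-.14,.39,1.80,.05,.48,.25],[.641,-.0016,.1172]),([-.07,.4,1.78,-.01,.49,-.16],[.6467,.0273,.1205]),
([.02,.4,1.83,-.11,.43,-.86],[.6302,.0717,.1062]),([.01,.3,1.85,-.09,.52,-.83],[.6002,.0691,.1436])]
M=np.array([[0,-1,0],[1,0,0],[0,0,1.]])
def fk(q,k):
    a,h,L1,L2,e,L3,dy=k
    R=lambda ax,t:Ro.from_rotvec(np.array(ax)*t)
    A=R([0,0,1],q[0]); B=A*R([0,1,0],q[1]); X=A.apply([a,dy,h])+B.apply([0,0,L1])
    B=B*R([0,1,0],q[2]); X=X+B.apply([e,0,L2]); B=B*R([0,0,1],q[3])*R([0,1,0],q[4]); return X+B.apply([0,0,L3]),B*R([0,0,1],q[5])
f=least_squares(lambda k:np.concatenate([fk(q,k)[0]-x for q,x in D]),[0,.3,.4,.4,0,.2,0.05]); k=f.x
U=lambda q,T:np.r_[(fk(q,k)[0]-T[:3,3])*10,(Ro.from_matrix(T[:3,:3]).inv()*Ro.from_matrix(fk(q,k)[1].as_matrix()@M)).as_rotvec()]
def ik(T,q0):
    r=least_squares(lambda q:U(q,T),q0); return r.x.round(2),round(r.cost,5)
E
python3 - <<'E'
from kin import *
print(k.round(3),np.abs(f.fun*1e3).max().round(1)); q0=robot.observe()["qpos"]
for tl in(8,12):
  for ff,out in((132,.06),(132,-.006),(150,-.006),(168,-.006)):
    print(tl,ff,out,*ik(rep(tpose(ff,out,r=.064,flip=1,tilt=tl)),q0))
T=now(); B=tpose(63,-.008); A=tpose(62,.06); C=tpose(132,.06,r=.064,flip=1,tilt=12)
go(T,B,2,"off"); go(B,A,6,"out"); go(A,C,20,"lower")
E
```

```text
[-0.005  0.244  0.507  0.387  0.057  0.364  0.077] 2.7
8 132 0.06 [ 0.04  0.23  2.05 -0.14  0.39  1.08] 0.0
8 132 -0.006 [ 0.02  0.39  2.02 -0.19  0.27  1.12] 0.0
8 150 -0.006 [-0.01  0.39  2.06 -0.15  0.23  0.73] 0.0
8 168 -0.006 [-0.06  0.38  2.09 -0.06  0.2   0.29] 0.0
12 132 0.06 [ 0.03  0.25  1.99 -0.09  0.5   1.03] 0.0
12 132 -0.006 [ 0.02  0.4   1.96 -0.11  0.39  1.04] 0.0
12 150 -0.006 [-0.02  0.39  2.   -0.08  0.35  0.66] 0.0
12 168 -0.006 [-0.06  0.39  2.03 -0.03  0.32  0.26] 0.0
off x2: -0.22 -0.07 0.05 0.0035 0.0035 0.0425 | |d|cm 0.23 rot deg 2.5 mid [0.623 0.073 0.101] end [0.625 0.072 0.101]
out x6: 0.12 -0.07 -1.12 0.0 0.0 0.0029 | |d|cm 1.13 rot deg 0.2 mid [0.605 0.073 0.129] end [0.586 0.075 0.157]
lower x20: 0.05 -0.42 0.06 0.0041 0.0005 0.0959 | |d|cm 0.42 rot deg 5.5 mid [0.556 0.057 0.137] end [0.527 0.076 0.116]
```

Emit:
apply_moves(
  motion="0 -0.25 -0.07 0.05 0 0 0.0425; 0 -0.25 -0.07 0.05 0 0 0.0425; 0 0.12 -0.07 -1.12 0 0 0; 0 0.12 -0.07 -1.12 0 0 0; 0 0.12 -0.07 -1.12 0 0 0; 0 0.12 -0.07 -1.12 0 0 0; 0 0.12 -0.07 -1.12 0 0 0; 0 0.12 -0.07 -1.12 0 0 0; 0 0 0 0 0 0 0",
)

```text
time: 21.0
tool_pos: [0.5838, 0.0735, 0.1553]
tool_rot: [2.911, 0.418, 2.536]
contact_force: [0.1, 1.0, -0.7]
opening: 0.0004
grip_force: 0.0
```

```bash
python3 - <<'E'
from go import *
T=where(); look("l6.png"); C=tpose(132,.06,r=.064,flip=1,tilt=12)
go(T,C,18,"lower")
D=np.real(logm(np.linalg.inv(T)@C)); c,Rz=frame(s)
print([round(float((Rz.T@((T@expm(D*u))[:3,3]-c))@AX)*1e3) for u in np.linspace(0,1,7)])
go(C,tpose(132,-.006,r=.064,flip=1,tilt=12),6,"in")
E
```

```text
t 21.00 r 55.3 f 64.4 out 59.7 F [ 0.1  1.  -0.7] q [ 0.02  0.26  1.88 -0.09  0.54 -0.92]
top valve deg 331 336 npix 18
side valve deg 331 336 npix 10
lower x18: 0.07 -0.44 0.06 0.0047 0.0005 0.1076 | |d|cm 0.45 rot deg 6.2 mid [0.555 0.057 0.136] end [0.527 0.076 0.116]
[60, 59, 59, 59, 60, 60, 60]
in x6: 0.17 0.15 1.08 0.0 0.0 -0.0 | |d|cm 1.10 rot deg 0.0 mid [0.546 0.074 0.089] end [0.565 0.073 0.062]
```

Emit:
apply_moves(
  motion="0 0.07 -0.44 0.06 0.0047 0.0005 0.1076; 0 0.07 -0.44 0.06 0.0047 0.0005 0.1076; 0 0.07 -0.44 0.06 0.0047 0.0005 0.1076; 0 0.07 -0.44 0.06 0.0047 0.0005 0.1076; 0 0.07 -0.44 0.06 0.0047 0.0005 0.1076; 0 0.07 -0.44 0.06 0.0047 0.0005 0.1076; 0 0.07 -0.44 0.06 0.0047 0.0005 0.1076; 0 0.07 -0.44 0.06 0.0047 0.0005 0.1076; 0 0.07 -0.44 0.06 0.0047 0.0005 0.1076; 0 0.07 -0.44 0.06 0.0047 0.0005 0.1076; 0 0.07 -0.44 0.06 0.0047 0.0005 0.1076; 0 0.07 -0.44 0.06 0.0047 0.0005 0.1076; 0 0.07 -0.44 0.06 0.0047 0.0005 0.1076; 0 0.07 -0.44 0.06 0.0047 0.0005 0.1076; 0 0.07 -0.44 0.06 0.0047 0.0005 0.1076; 0 0.07 -0.44 0.06 0.0047 0.0005 0.1076; 0 0.07 -0.44 0.06 0.0047 0.0005 0.1076; 0 0.07 -0.44 0.06 0.0047 0.0005 0.1076; 0 0 0 0 0 0 0",
)

```text
time: 23.48
tool_pos: [0.5265, 0.0764, 0.1149]
tool_rot: [2.866, -0.292, 0.689]
contact_force: [-0.2, 0.3, -0.9]
opening: 0.0002
grip_force: 0.0
```

```bash
python3 - <<'E'
from go import *
T=where(); look("l7.png"); D=tpose(132,-.006,r=.064,flip=1,tilt=12); go(T,D,6,"in")
E
```

```text
t 23.48 r 65.0 f 132.5 out 59.1 F [-0.2  0.3 -0.9] q [ 0.03  0.25  2.   -0.09  0.5   1.03]
top valve deg 331 337 npix 17
side valve deg 331 336 npix 10
in x6: 0.18 0.17 1.06 -0.0003 0.0004 0.0001 | |d|cm 1.08 rot deg 0.0 mid [0.545 0.075 0.089] end [0.565 0.073 0.062]
```

View pics/l7.png

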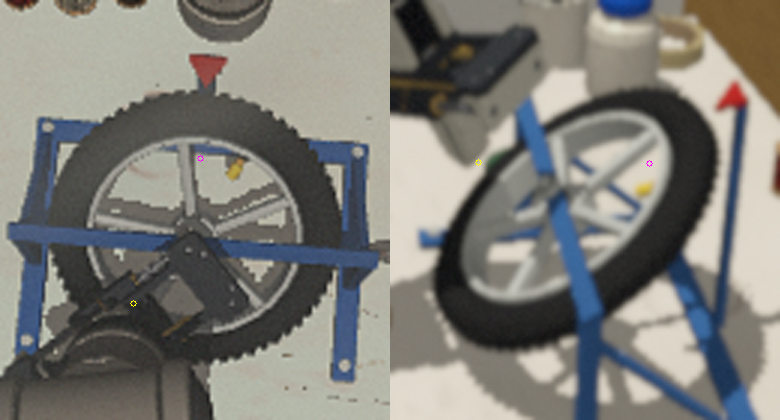

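The picture shows the valve near the top right, at (235,165) in the top crop. The corrected tip marker agrees with the visible fingertip. Inserting in the lower half.

Emit:
apply_moves(
  motion="0 0.18 0.17 1.06 0 0 0; 0 0.18 0.17 1.06 0 0 0; 0 0.18 0.17 1.06 0 0 0; 0 0.18 0.17 1.06 0 0 0; 0 0.18 0.17 1.06 0 0 0; 0 0.18 0.17 1.06 0 0 0; 0 0 0 0 0 0 0",
)

```text
time: 24.45
tool_pos: [0.5649, 0.0726, 0.0617]
tool_rot: [2.867, -0.293, 0.688]
contact_force: [-0.3, -0.1, -0.7]
opening: 0.0001
grip_force: 0.0
```

```bash
python3 - <<'E'
from go import *
T=where(); look("l8.png"); D=tpose(152,-.006,r=.064,flip=1,tilt=13); go(T,D,6,"s1"); go(D,tpose(164,-.006,r=.064,flip=1,tilt=14),5,"s2")
E
```

```text
t 24.45 r 63.9 f 132.0 out -6.6 F [-0.3 -0.1 -0.7] q [ 0.02  0.4   1.96 -0.11  0.39  1.03]
top valve deg 331 337 npix 17
side valve deg 331 336 npix 10
s1 x6: -0.37 0.01 0.04 0.0019 -0.0014 -0.0583 | |d|cm 0.38 rot deg 3.3 mid [0.557 0.065 0.058] end [0.551 0.056 0.054]
s2 x5: -0.27 -0.0 0.02 0.0032 -0.0013 -0.0419 | |d|cm 0.27 rot deg 2.4 mid [0.548 0.05  0.052] end [0.546 0.044 0.051]
```

Emit:
apply_moves(
  motion="0 -0.37 0.01 0.04 0.002 -0.0014 -0.0583; 0 -0.37 0.01 0.04 0.002 -0.0014 -0.0583; 0 -0.37 0.01 0.04 0.002 -0.0014 -0.0583; 0 -0.37 0.01 0.04 0.002 -0.0014 -0.0583; 0 -0.37 0.01 0.04 0.002 -0.0014 -0.0583; 0 -0.37 0.01 0.04 0.002 -0.0014 -0.0583; 0 0 0 0 0 0 0",
)

```text
time: 25.42
tool_pos: [0.5516, 0.0572, 0.0559]
tool_rot: [2.797, -0.179, 1.029]
contact_force: [-1.5, 5.9, 3.5]
opening: 0.0003
grip_force: 2.6
```

```bash
cat >> go.py <<'E'
def theta(n=2):
    """valve angle (deg) from cap centroid in top and side views, plus red pointer / spokes check in top view"""
    for nm in("top","side"):
        p=robot.read_camera(nm); h=cv2.cvtColor(p["img"],cv2.COLOR_RGB2HSV); m=(h[...,0]>18)&(h[...,0]<34)&(h[...,1]>110)&(h[...,2]>70)
        c0=proj(p,P3(s,.07,np.radians(-10),0)); yy,xx=np.mgrid[0:384,0:512]; a=np.argwhere(m&((xx-c0[0])**2+(yy-c0[1])**2<20**2))
        if len(a)==0: print(nm,"none"); continue
        c=a.mean(0)[::-1]; C,Rz=frame(s); o,d=ray(p,c); N=Rz@AX; X=o+d*((C-o)@N)/(d@N); v=Rz.T@(X-C)
        print(nm,"cap px",c.round(1),len(a),"r %.1f ang %.1f"%(1e3*np.hypot(v@UP,v@YL),np.degrees(np.arctan2(v@YL,v@UP))))
E
python3 - <<'E'
from go import *
T=where(); theta(); go(T,tpose(164,-.006,r=.064,flip=1,tilt=14),5,"s2")
E
```

```text
t 25.43 r 63.5 f 150.8 out -4.7 F [-1.5  5.9  3.5] q [-0.02  0.39  2.   -0.06  0.37  0.61]
top cap px [253.1 146.9] 18 r 68.1 ang -10.7
side cap px [300.2 181.9] 16 r 65.8 ang -7.1
s2 x5: -0.29 -0.01 0.05 0.0035 -0.0017 -0.0416 | |d|cm 0.30 rot deg 2.4 mid [0.548 0.051 0.053] end [0.546 0.044 0.051]
```

```bash
cat > ref.py <<'E'
from go import *
import pickle
def foot(p,z=.015):
    h=cv2.cvtColor(p["img"],cv2.COLOR_RGB2HSV).astype(float); out=[]
    for x,y in((47,97),(358,121),(27,310),(344,335)):
        u,v=round(x/3+182-.33),round(y/3+103-.33); W=(255-h[v-1:v+2,u-1:u+2,1]); W=np.clip(W-W.min(),0,None)+1e-6
        yy,xx=np.mgrid[v-1:v+2,u-1:u+2]; c=np.array([(W*xx).sum(),(W*yy).sum()])/W.sum()
        o,d=ray(p,c); out.append((o+d*(z-o[2])/d[2])[:2])
    return np.array(out)
if __name__=="__main__":
    top,side=pickle.load(open("p.pkl","rb"))
    F=foot(top); print(F.round(4)); b=(F[0]+F[1])/2; a=(F[2]+F[3])/2; d=b-a
    print("mid rear",b,"mid front",a,"yaw mid",np.arctan2(d[1],d[0]), "cross rear",-np.arctan2(*(F[0]-F[1])),"cross front",-np.arctan2(*(F[2]-F[3])),"widths",np.linalg.norm(F[0]-F[1]),np.linalg.norm(F[2]-F[3]))
    print("s",s)
    # blue bar in top view: centroid columns near ends
    h=cv2.cvtColor(top["img"],cv2.COLOR_RGB2HSV); m=(h[...,0]>100)&(h[...,0]<125)&(h[...,1]>110)
    for z in(.0,.015): 
        F=foot(top,z); b=(F[0]+F[1])/2; a=(F[2]+F[3])/2; yw=np.arctan2(*(b-a)[::-1]); print("centre line y at hub x .5757:",a[1]+np.tan(yw)*(.5757-a[0]),yw)
    # top mark direction in current view from red pointer
    p=robot.read_camera("top"); q=robot.read_camera("side")
    def red(p,u,v):
        h=cv2.cvtColor(p["img"],cv2.COLOR_RGB2HSV); m=((h[...,0]<8)|(h[...,0]>172))&(h[...,1]>120)&(h[...,2]>60); z=np.zeros_like(m); z[v-14:v+14,u-14:u+14]=1; return np.argwhere(m&z).mean(0)[::-1]
    X=tri(p,red(p,251,118),q,red(q,329,157)); C,Rz=frame(s); v=Rz.T@(X-C); print("pointer in stand frame: up %.1f left %.1f out %.1f"%(1e3*v@UP,1e3*v@YL,1e3*v@AX))
E
python3 ref.py
```

```text
[[ 0.706   0.1661]
 [ 0.6779 -0.1385]
 [ 0.4964  0.1807]
 [ 0.4701 -0.1169]]
mid rear [0.69190871 0.01378097] mid front [0.4832821  0.03187891] yaw mid -0.08653139167611679 cross rear -0.09196536026336238 cross front -0.08801567782171427 widths 0.305872082963386 0.2988029891137403
s [ 0.57572301  0.02405262 -0.08558702]
centre line y at hub x .5757: 0.023920930493117644 -0.08653139167611666
centre line y at hub x .5757: 0.02386184568288107 -0.08653139167611679
pointer in stand frame: up 151.7 left -0.2 out 7.4
```

The stand's yaw and y are confirmed independently from the foot bolts and the pointer, so the top-view angle is reliable. Pushing on in smaller steps.

Emit:
apply_moves(
  motion="0 -0.29 -0.01 0.05 0.0035 -0.0017 -0.0416; 0 -0.29 -0.01 0.05 0.0035 -0.0017 -0.0416; 0 -0.29 -0.01 0.05 0.0035 -0.0017 -0.0416; 0 0 0 0 0 0 0",
)

```text
time: 26.12
tool_pos: [0.5482, 0.0498, 0.0533]
tool_rot: [2.789, -0.132, 1.146]
contact_force: [-1.8, 6.2, 2.9]
opening: 0.0004
grip_force: 2.9
```

```bash
sed -i 's/c=a.mean(0)\[::-1\]; C,Rz=frame(s); o,d/c=a.mean(0)[::-1]+([1.3,-.2] if nm=="side" else [0,0]); C,Rz=frame(s); o,d/' go.py
python3 - <<'E'
from go import *
T=where(); theta(); go(T,tpose(164,-.006,r=.064,flip=1,tilt=14),3,"s2")
E
```

```text
t 26.12 r 63.3 f 158.5 out -5.3 F [-1.8  6.2  2.9] q [-0.04  0.39  2.   -0.04  0.38  0.45]
top cap px [249. 146.] 15 r 68.5 ang -1.6
side cap px [301.4 178.8] 19 r 70.7 ang 0.1
s2 x3: -0.21 -0.02 0.04 0.0025 -0.0013 -0.0278 | |d|cm 0.21 rot deg 1.6 mid [0.547 0.047 0.052] end [0.546 0.044 0.051]
```

```bash
cat > th2.py <<'E'
from go import *
def th2(n=3):
    for nm in("top","side"):
        A=[]
        for _ in range(n):
            p=robot.read_camera(nm); im=p["img"].astype(float); w=(im[...,0]+im[...,1])/2-im[...,2]
            c0=proj(p,P3(s,.07,0,0)); yy,xx=np.mgrid[0:384,0:512]; R=((xx-c0[0])**2+(yy-c0[1])**2<9**2)
            w=np.clip(w-30,0,None)*R; c=np.array([(w*xx).sum(),(w*yy).sum()])/w.sum()+([1.3,-.2] if nm=="side" else [0,0])
            C,Rz=frame(s); o,d=ray(p,c); N=Rz@AX; X=o+d*((C-o)@N)/(d@N); v=Rz.T@(X-C); A.append([1e3*np.hypot(v@UP,v@YL),np.degrees(np.arctan2(v@YL,v@UP)),(w>0).sum()])
        print(nm,np.mean(A,0).round(2),np.std(A,0).round(2))
    # spokes: edges across rings in the top view
    p=robot.read_camera("top"); g=cv2.GaussianBlur(p["img"],(3,3),0).astype(np.float32)
    for c in(36,-36):
        an=np.arange(c-16,c+16.1,1); S=[]
        for r in np.arange(.04,.08,.002):
            uv=np.array([proj(p,P3(s,r,np.radians(x),.013)) for x in an],np.float32)
            S.append(cv2.remap(g,uv[None,:,0],uv[None,:,1],cv2.INTER_LINEAR)[0].mean(1))
        print(c,np.mean(S,0).astype(int))
if __name__=="__main__": th2()
E
python3 th2.py
```

```text
top [68.4  -1.34 30.67] [0.04 0.   0.47]
side [70.08  1.   47.  ] [0. 0. 0.]
36 [117 111 106 102  99  97  96  96  98 102 108 116 124 130 133 134 134 134
 135 139 144 150 155 159 162 164 166 167 168 168 169 169 170]
-36 [153 152 151 150 150 150 149 148 146 144 143 143 145 148 150 150 148 141
 131 120 110 103  99  97  97  98 102 107 115 123 131 138 144]
```

Emit:
apply_moves(
  motion="0 -0.05 0 0 0 0 -0.007; 0 -0.05 0 0 0 0 -0.007; 0 0 0 0 0 0 0",
)

```text
time: 26.95
tool_pos: [0.5479, 0.0491, 0.0532]
tool_rot: [2.787, -0.127, 1.159]
contact_force: [-1.5, 7.2, 3.9]
opening: -0.0001
grip_force: 3.5
```

```bash
python3 - <<'E'
from go import *
from th2 import th2
T=where(); th2(2); A=tpose(155,-.006,r=.064,flip=1,tilt=13); B=tpose(155,.07,r=.064,flip=1,tilt=13); go(T,A,4,"off"); go(A,B,8,"out")
E
```

```text
t 26.95 r 63.3 f 159.1 out -5.2 F [-1.5  7.2  3.9] q [-0.04  0.39  2.   -0.04  0.38  0.43]
top [68.04 -0.73 27.5 ] [0.02 0.   0.5 ]
side [70.12  1.48 47.  ] [0.01 0.01 0.  ]
36 [122 116 110 105 101  98  97  96  97  99 104 111 119 126 131 134 134 134
 134 137 141 146 151 156 159 162 164 166 167 167 168 168 169]
-36 [155 153 152 151 151 151 151 152 152 151 150 148 147 148 149 151 150 146
 138 129 118 110 104 100  98  97  99 103 109 117 126 135 142]
off x4: 0.12 -0.01 0.01 -0.0022 0.0005 0.0218 | |d|cm 0.12 rot deg 1.3 mid [0.549 0.051 0.053] end [0.55  0.053 0.053]
out x8: -0.09 -0.19 -0.93 -0.0 -0.0 0.0 | |d|cm 0.95 rot deg 0.0 mid [0.528 0.055 0.084] end [0.506 0.057 0.116]
```

Emit:
apply_moves(
  motion="0 0.12 0 0 0 0 0.02; 0 0.12 0 0 0 0 0.02; 0 0.12 0 0 0 0 0.02; 0 0.12 0 0 0 0 0.02; 0 -0.09 -0.19 -0.93 0 0 0; 0 -0.09 -0.19 -0.93 0 0 0; 0 -0.09 -0.19 -0.93 0 0 0; 0 -0.09 -0.19 -0.93 0 0 0; 0 -0.09 -0.19 -0.93 0 0 0; 0 -0.09 -0.19 -0.93 0 0 0; 0 -0.09 -0.19 -0.93 0 0 0; 0 -0.09 -0.19 -0.93 0 0 0; 0 0 0 -1.5 0 0 0; 0 0 0 -1.5 0 0 0; 0 0 0 0 0 0 0",
)

```text
time: 29.08
tool_pos: [0.4964, 0.0568, 0.145]
tool_rot: [2.797, -0.154, 1.083]
contact_force: [-0.3, -0.1, -0.1]
opening: 0.0002
grip_force: 0.0
```

```bash
python3 - <<'E'
from go import *
from th2 import th2
T=where(); th2(2)
p=robot.read_camera("top"); q=robot.read_camera("side")
for t,c in(("tack_tin",p),("pliers",q),("wax_block",p)): print(t,[np.round(r["centre"],3) for r in robot.search_frame(t,c)[:2]])
E
```

```text
t 29.07 r 55.4 f 152.2 out 99.9 F [-0.3 -0.1 -0.1] q [-0.02  0.15  2.01 -0.04  0.61  0.52]
top [68.03 -0.72 27.  ] [0.02 0.01 0.  ]
side [70.13  1.47 47.5 ] [0.02 0.   0.5 ]
36 [124 117 111 106 102 101 101 102 104 109 115 124 132 140 145 147 147 145
 144 145 148 153 158 162 165 168 169 170 170 170 170 170 170]
-36 [172 172 172 172 172 171 171 169 167 163 159 154 151 149 149 150 149 145
 137 128 118 109 103  99  98  97  99 102 108 116 125 134 142]
tack_tin [array([0.595, 0.258, 0.024])]
pliers [array([ 0.58 , -0.247,  0.012])]
wax_block []
```

```bash
python3 -c "
from cell import robot
print(robot.hand_in())"
```

```text
the job is handed in; nothing more can be done
None
```

The valve is at the top, in line with the red pointer: the top view reads -0.7° and the side view +1.5°. The arm was clear and touching nothing at hand-in (about 29 s); the tin and pliers were last seen in place, but the wax block went undetected in the last check, though the arm never went near it.

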